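# Unstack the embossing dies into their nests

### The job

The four finished brass embossing dies are piled on the rubber pad. Working from the top of the pile down, put each die away in the wooden nest whose recess has its outline, so that every die lies flat on the felt inside its rim with the dark circle still up. Leave all four in their nests, let go and at rest.

Things in the scene. Friction and masses are not known exactly. Their poses are not given: they have to be found in the camera images.
- die_bar: Brass embossing die, 16 mm thick like all four, flat on both sides, a fine dark circle on its upper face. Origin: centre of its underside; z up through its face. Oblong: 28 mm along its x, 16 mm along its y; about 60 g. Starts on top of the stack, on the hexagonal die.
- die_hex: Brass embossing die, 16 mm thick like all four, flat on both sides, a fine dark circle on its upper face. Origin: centre of its underside; z up through its face. Regular hexagon, 38 mm across flats, 44 mm across corners; its x axis is normal to one pair of flats (the other flats at +-60 degrees); about 170 g. Starts on the round die.
- die_round: Brass embossing die, 16 mm thick like all four, flat on both sides, a fine dark circle on its upper face. Origin: centre of its underside; z up through its face. Disc, 54 mm diameter; about 310 g. Starts on the square die.
- die_square: Brass embossing die, 16 mm thick like all four, flat on both sides, a fine dark circle on its upper face. Origin: centre of its underside; z up through its face. Square, 66 x 66 mm, sides along its x and y; about 580 g. Bottom of the stack, on a fixed black rubber pad 100 x 100 x 8 mm.
- nest_bar: Fixed dark wooden nest, 11 mm high in all: a grey felt floor 6 mm above the bench, surrounded by a rim 5 mm higher and 8 mm wide. Origin: centre of its underside, on the bench; the recess is centred on it. Oblong recess: 40 mm along its x, 26 mm along its y.
- nest_hex: Fixed dark wooden nest, 11 mm high in all: a grey felt floor 6 mm above the bench, surrounded by a rim 5 mm higher and 8 mm wide. Origin: centre of its underside, on the bench; the recess is centred on it. Hexagonal recess, 50 mm across flats; its x axis is normal to one pair of walls.
- nest_round: Fixed dark wooden nest, 11 mm high in all: a grey felt floor 6 mm above the bench, surrounded by a rim 5 mm higher and 8 mm wide. Origin: centre of its underside, on the bench; the recess is centred on it. Round recess, 66 mm diameter.
- nest_square: Fixed dark wooden nest, 11 mm high in all: a grey felt floor 6 mm above the bench, surrounded by a rim 5 mm higher and 8 mm wide. Origin: centre of its underside, on the bench; the recess is centred on it. Square recess, 78 x 78 mm, walls along its x and y.
Mind the look-alikes: they are no part of the job. What is shaped like the nest_round but orange or purple is not meant. There is more than one size of the die_bar; the job needs the smallest.

How it is judged:
On the way, in this order (a step that is already met when the one before it is completed fails the run):
1. the oblong die lies flat in its own nest (horizontal distance between die_bar and nest_bar below 0.009 m and z of die_bar in the frame of nest_bar between 0.003 and 0.0078 m and angle between die_bar's own z axis and vertical below 0.05 rad), for 0.2 s.
2. the hexagonal die lies flat in its own nest (horizontal distance between die_hex and nest_hex below 0.009 m and z of die_hex in the frame of nest_hex between 0.003 and 0.0078 m and angle between die_hex's own z axis and vertical below 0.05 rad), for 0.2 s.
3. the round die lies flat in its own nest (horizontal distance between die_round and nest_round below 0.009 m and z of die_round in the frame of nest_round between 0.003 and 0.0078 m and angle between die_round's own z axis and vertical below 0.05 rad), for 0.2 s.
4. the square die lies flat in its own nest (horizontal distance between die_square and nest_square below 0.009 m and z of die_square in the frame of nest_square between 0.003 and 0.0078 m and angle between die_square's own z axis and vertical below 0.05 rad), for 0.2 s.
At the end, for the whole second after the job is handed in: Each of the four dies lies in the nest of its own outline: centre within 9 mm of the nest's, underside on the felt (between 3 and 7.8 mm above the nest's underside; the felt is at 6), upright face up within 0.05 rad, and at rest (below 0.01 m/s and 0.1 rad/s) (all of step 1 and all of step 2 and all of step 3 and all of step 4 and linear speed of each of die_bar, die_hex, die_round, die_square below 0.01 m/s and angular speed of each of die_bar, die_hex, die_round, die_square below 0.1 rad/s); the robot touches nothing.
It also fails if it takes over 104 s, if anything falls off the work surface, if the arm or the gripper's body presses on something with over 40 N, if the wrist force passes 120 N, or if a joint passes its speed limit or range.

### The arm

A 6-joint arm with a two-finger parallel gripper is mounted at the origin on the work surface. World frame = base frame: x ahead of the robot, y to its left, z up, the work surface at z = 0. Lengths are in m, angles in rad, forces in N, time in s.
With the tool pointing down it reaches from about 0.3 to 0.875 m from the base axis. Payload 6.4 kg.
Tool frame: the origin (TCP) lies midway between the tips of the shut fingers; the grasp point (between the pads) lies 19 mm behind it; z points along the fingers, y is the line along which they close (so a half turn about z gives the same grasp; the last joint's range is limited). The gripper opens to 85 mm and grips with 20 to 120 N. Pads are 22 mm wide; open, the fingers measure 114 mm over their backs; the gripper's body (76 mm by 85 mm) begins 54 mm behind the grasp point. The pads swing forward as they close: fully open they stand 13 mm farther back than shut.
Start: joints at [-0.206, 0.181, 1.607, -0, 1.354, -0.206], TCP at [0.575, 0, 0.231] pointing down, gripper open.
Joint ranges: [-2.99, 2.99], [-0.89, 2.07], [0.3, 2.58], [-1.14, 4.28], [0, 2.63], [-3.12, 3.12]. Speed limits (rad/s): [2.57, 2.57, 3.01, 3.14, 3.14, 3.14].

### API

Orientations are given as a unit quaternion [w, x, y, z].
In Python, from bench import ctrl gives the robot as it stands. The module is installed in compiled form; this text tells all that it offers.
- The arm moves only by the tool move_arm, never from a script. Its argument "plan" is one flat list of numbers, 6 for each row, row after row: the shift along the world's x, y, z in units of 50 mm (1.0 is 50 mm), then the turn, a rotation vector about the world's x, y, z in rad. A call has 1 to 10 rows; each row is the pose to reach, as a shift and turn from the pose commanded when the call began; what a row does not reach only later rows make up. A row lasts 1/8 s, in which the tool goes at most 62.5 mm and 10.7 degrees, less where a joint would pass 70% of its speed; a pose out of reach is approached as far as the arm can. A call with a gripper value outside its range is refused whole. "grip" is the finger opening in mm, from 0 to 85.4, set as the call begins (left out, the last holds). The fingers move at their own pace and stop on an object; the grip force is fixed at half the most. Time passes only in rows, so rows that repeat a pose let the fingers close. It gives the time, the measured TCP pose, the force, the opening and the grip force at its end, in the units of the state.
- ctrl.get_obs(): the state, without advancing time (a new reading comes with each control period).
- ctrl.camera(name): name is "scene" or "side" or "wrist"; returns a dict with "pixels" (420x560x3 uint8, red, green, blue), "fx", "fy", "cx", "cy" (pixels), "origin" and "attitude" of the camera in the world. Camera axes: x right, y down, z forward; pixel columns grow to the right and rows downward; lengths in m; the calibration is good to about 2 mm. The wrist camera is an equidistant fisheye: a pixel r from the principal point sees the ray r / f radians off the axis. A picture is of the moment at which its call begins. There is no depth.
- ctrl.hand_in(): hands the job in; it is judged then, once.
The state is a dict: "time_s": time; "q": joint angles; "dq": joint speeds; "joint_efforts": joint torques, N m; "eef_pos": TCP position; "eef_rot": TCP orientation; "wrist_force": force on the tool from outside, world axes, zero at the start; "torque": the same for the moment, N m; "opening": opening from 0.0 (shut) to 1.0 (fully open); "grasp_force": force on a finger pad.
Only numpy, scipy, OpenCV 4.12 (cv2) and the standard library are available. Lean on these libraries where they do the work, as an engineer would, in place of code of your own. Each camera call takes 0.05 s, during which the arm holds its last target. There are 200 camera calls.

## Working session

There is one attempt and no reset: what is moved stays moved. The work goes in short steps, Python scripts to look and compute and a tool call to move; the robot and the scene stay as the last step left them, time stands still between calls to the robot, and variables do not carry over. Pictures are saved under pics/ and viewed, at most 16 in all, crops included, and the job is handed in when it is done.

Besides the shell and the picture viewer there is one more tool, called after "Call:" as a command line: name --argument value ..., lists and objects as JSON in quotes. move_arm: Moves the arm, as the interface text tells. Its arguments: {"type":"object","properties":{"plan":{"type":"array"},"grip":{"type":"number"}},"required":["plan"]}

```bash
mkdir -p pics; cat > h.py <<'E'
import numpy as np, cv2, pickle
from bench import ctrl
from scipy.spatial.transform import Rotation as R
def snap(n,f):
    c=ctrl.camera(n); cv2.imwrite(f'pics/{f}.png',c['pixels'][:,:,::-1]); pickle.dump(c,open(f'pics/{f}.pkl','wb')); return c
def load(f): return pickle.load(open(f'pics/{f}.pkl','rb'))
def rot(c):
    a=np.array(c['attitude'],float)
    return a if a.shape==(3,3) else R.from_quat(a[[1,2,3,0]]).as_matrix()
def ray(c,uv,fish=False):
    p=(np.atleast_2d(uv).astype(float)-[c['cx'],c['cy']])/[c['fx'],c['fy']]
    if fish:
        r=np.linalg.norm(p,axis=1,keepdims=True)+1e-12
        d=np.hstack([p/r*np.sin(r),np.cos(r)])
    else: d=np.hstack([p,np.ones((len(p),1))])
    return d@rot(c).T
def onz(c,uv,z,fish=False):
    d=ray(c,uv,fish); o=np.array(c['origin']); return o+d*((z-o[2])/d[:,2])[:,None]
E
python3 - <<'E'
from h import *
a=snap('scene','scene0');b=snap('side','side0');w=snap('wrist','wrist0')
for c in(a,b,w): print({k:v for k,v in c.items() if k!='pixels'})
print(ctrl.get_obs())
E
```

```text
{'fx': 440.9404370640235, 'fy': 440.9404370640235, 'cx': 268.47517901080374, 'cy': 201.82753969407537, 'origin': array([0.91481301, 0.37417436, 0.58801684]), 'attitude': array([-0.15787111,  0.3670695 ,  0.83944494, -0.36833257])}
{'fx': 380.57173989336843, 'fy': 380.57173989336843, 'cx': 281.6676012425239, 'cy': 212.66191931363002, 'origin': array([ 0.41270471, -0.58726121,  0.65623055]), 'attitude': array([-0.38353535,  0.92028474, -0.0725682 ,  0.02665503])}
{'fx': 325.19226210127806, 'fy': 325.19226210127806, 'cx': 276.97492269659466, 'cy': 212.7863298473282, 'origin': array([0.57488596, 0.07223576, 0.37258515]), 'attitude': array([ 1.44413516e-01,  9.89517258e-01,  2.39989866e-04, -5.24838145e-04])}
{'time_s': 0.15, 'q': array([-2.06290764e-01,  1.81377133e-01,  1.60777781e+00,  6.52328028e-06,
        1.35380855e+00, -2.06298997e-01]), 'dq': array([ 0.00085041, -0.00234142, -0.00251604,  0.00039404, -0.00106085,
        0.00073559]), 'joint_efforts': array([ 1.94259010e-03, -4.45260644e+01, -3.51692533e+01, -1.26067753e-04,
        5.82284134e-03,  2.14055274e-05]), 'eef_pos': array([5.74574244e-01, 1.13988443e-04, 2.30587562e-01]), 'eef_rot': array([-5.75409520e-04,  7.07104202e-01,  7.07109028e-01, -3.72448057e-04]), 'wrist_force': array([-0.41831519,  0.22826009, -0.36906006]), 'torque': array([0.02595457, 0.02124328, 0.01549016]), 'grasp_force': 0.0, 'opening': 0.9973413961362548}
```

View pics/scene0.png

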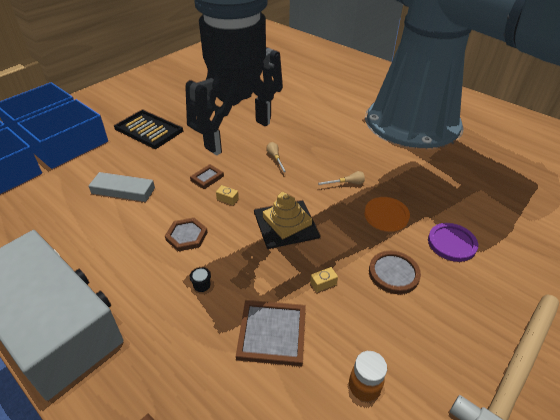

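View pics/side0.png

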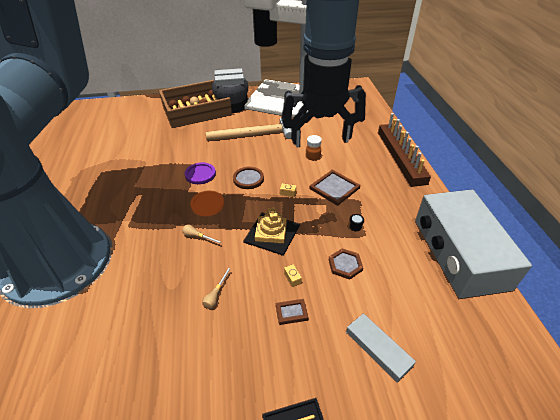

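View pics/wrist0.png

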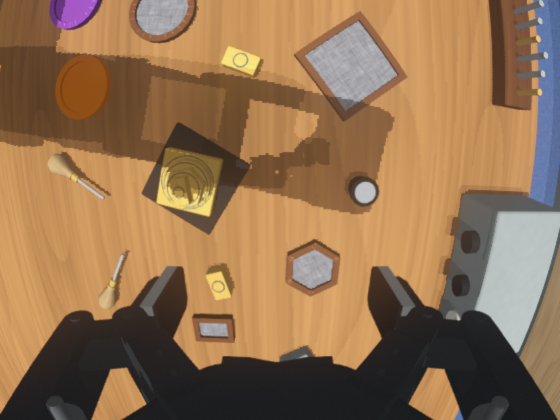

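Pile bar candidates in the scene view: the top of the pile (285,198), a loose oblong at (227,195) and another at (324,279). By the description the pile-top one is meant, and it should be the smallest. Round nest candidates are the felt one (395,271), orange (387,213) and purple (453,240), so I want the felt one. Next I measure and check in a close crop.

```bash
cat >> h.py <<'E'
def felt(c,fish,seeds,z=0.006):
    im=cv2.cvtColor(c['pixels'],cv2.COLOR_RGB2HSV); m=((im[...,1]<60)&(im[...,2]>60)).astype(np.uint8)
    m=cv2.morphologyEx(m,cv2.MORPH_CLOSE,np.ones((3,3)))
    n,l,s,ce=cv2.connectedComponentsWithStats(m,connectivity=4)
    out={}
    for k,(u,v) in seeds.items():
        i=l[v,u]; mm=(l==i).astype(np.uint8)
        ct=max(cv2.findContours(mm,0,2)[0],key=cv2.contourArea)[:,0]
        p=onz(c,ct,z,fish)[:,:2].astype(np.float32)
        M=cv2.moments(p*1000); r=cv2.minAreaRect(p*1000)
        out[k]=(np.round([M['m10']/M['m00'],M['m01']/M['m00']],1),[np.round(x,1) for x in r])
    return out
E
python3 - <<'E'
from h import *
S={'scene0':dict(bar=(207,176),hex=(186,234),round=(395,271),square=(272,332)),
'side0':dict(bar=(292,312),hex=(345,263),round=(248,178),square=(335,186)),
'wrist0':dict(bar=(214,329),hex=(313,268),square=(350,65),round=(162,8))}
for f,s in S.items():
    r=felt(load(f),f[0]=='w',s)
    for k in r: print(f,k,r[k])
a=load('scene0')['pixels'][170:260,240:335];b=load('side0')['pixels'][195:265,230:315];w=load('wrist0')['pixels'][115:240,135:255]
f=lambda x:cv2.resize(x,(400,400*x.shape[0]//x.shape[1]),interpolation=cv2.INTER_CUBIC)[:,:,::-1]
A,B=f(a),f(b); h=max(len(A),len(B)); z=np.zeros((h,800,3),np.uint8); z[:len(A),:400]=A; z[:len(B),400:]=B
cv2.imwrite('pics/c1.png',z); cv2.imwrite('pics/c2.png',cv2.resize(w,None,fx=4.6,fy=4.6,interpolation=cv2.INTER_CUBIC)[:,:,::-1])
E
```

```text
scene0 bar (array([ 482.6, -208.5]), [array([ 482.5, -208.4]), array([23. , 37.3]), np.float64(89.8)])
scene0 hex (array([ 616.9, -111.6]), [array([ 616.9, -111.9]), array([47.2, 52.8]), np.float64(56.8)])
scene0 round (array([436.9, 211.3]), [array([436.7, 211.1]), array([60.8, 64.6]), np.float64(42.7)])
scene0 square (array([656.9, 137.1]), [array([656.7, 137. ]), array([76.6, 78.1]), np.float64(36.9)])
side0 bar (array([ 487. , -206.1]), [array([ 486.8, -205.9]), array([39.5, 24. ]), np.float64(0.6)])
side0 hex (array([ 620.9, -109.5]), [array([ 621.1, -110. ]), array([51.9, 48.7]), np.float64(86.9)])
side0 round (array([441. , 212.3]), [array([441.5, 212. ]), array([54.8, 64.2]), np.float64(80.7)])
side0 square (array([660.9, 137.8]), [array([660.5, 137.9]), array([74.9, 76.3]), np.float64(36.6)])
wrist0 bar (array([ 484.6, -208.5]), [array([ 484.5, -208.7]), array([40.3, 23.3]), np.float64(3.3)])
wrist0 hex (array([ 619.1, -111.6]), [array([ 619.1, -111.7]), array([55.1, 48.9]), np.float64(29.5)])
wrist0 square (array([659.1, 137.1]), [array([659.1, 137.1]), array([78.2, 78.7]), np.float64(37.0)])
wrist0 round (array([437.3, 204.2]), [array([436.9, 201.6]), array([44.5, 65.1]), np.float64(81.1)])
```

View pics/c1.png

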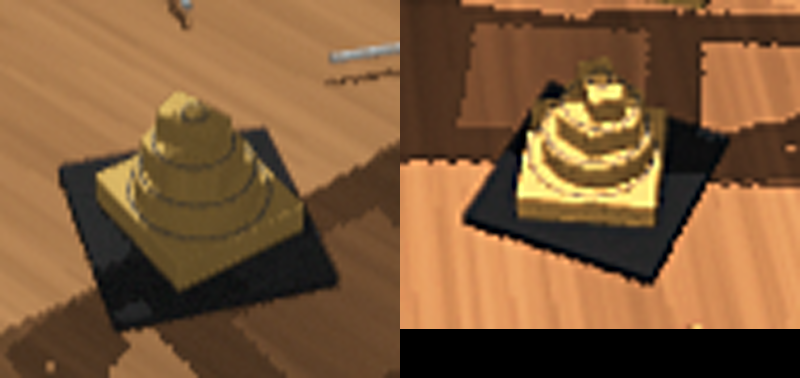

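View pics/c2.png

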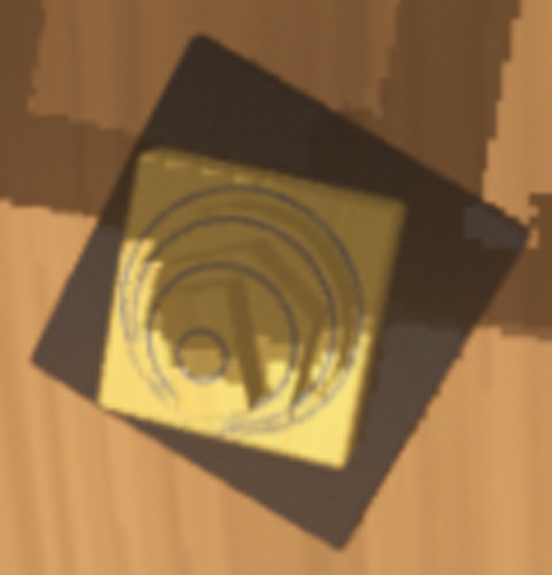

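The crops show the pile as square, round, hex and small oblong, with the smallest circle on top at about wrist px (178,192). The oblong's heading isn't clear, so I move the wrist camera above the pile.

```bash
python3 - <<'E'
from h import *
w=load('wrist0')
for uv,z in [((200,355),.072),((227,337),.056),((241,322),.040),((243,310),.024)]:
    print(onz(w,(135+uv[0]/4.6,115+uv[1]/4.6),z,True))
E
```

```text
[[0.47826166 0.00355925 0.072     ]]
[[0.47979854 0.00393753 0.056     ]]
[[0.47867056 0.00401319 0.04      ]]
[[0.47474444 0.00370817 0.024     ]]
```

Call:
move_arm --plan '[-1.94,-1.1,-1.0,0,0,0,-1.94,-1.1,-1.0,0,0,0,-1.94,-1.1,-1.0,0,0,0,-1.94,-1.1,-1.0,0,0,0]'

```text
time_s: 0.65
eef_pos: [0.4786, -0.0553, 0.1818]
eef_rot: [0.001, 0.707, 0.707, 0.0]
wrist_force: [0.2, 0.1, 0.4]
opening: 1.001
grasp_force: 0.0
```

```bash
python3 - <<'E'
from h import *
w=snap('wrist','w1'); print(ctrl.get_obs()['eef_pos'],w['origin'])
d=rot(w).T@(np.array([.478,.004,.06])-w['origin']); th=np.arctan2(np.hypot(d[0],d[1]),d[2]); u=d[:2]/np.hypot(d[0],d[1])*th*w['fx']+[w['cx'],w['cy']];print(u)
x,y=int(u[0]),int(u[1]); x0,y0=max(x-85,0),max(y-70,0)
cv2.imwrite('pics/c3.png',cv2.resize(w['pixels'][y0:y0+145,x0:x0+180],None,fx=4,fy=4,interpolation=cv2.INTER_CUBIC)[:,:,::-1]); print(x0,y0)
E
```

```text
[ 0.47937226 -0.05527339  0.18232829] [0.47863076 0.01690902 0.32388435]
[275.61215839 134.24032789]
190 64
```

View pics/c3.png

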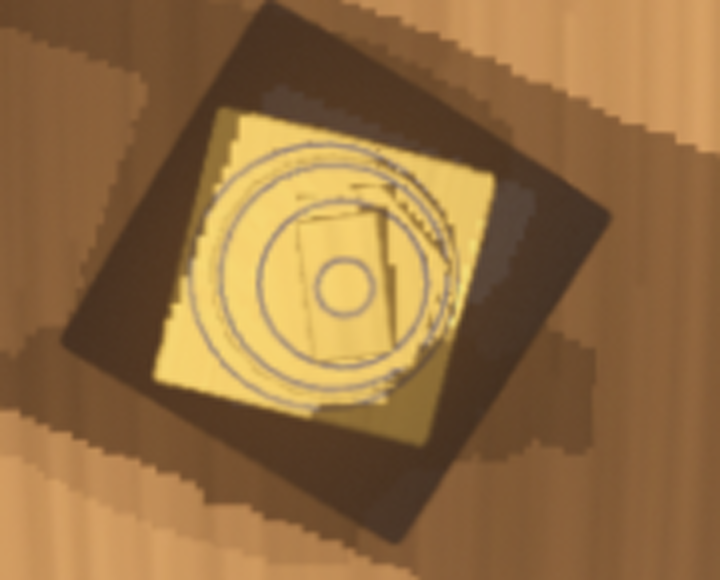

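This shows the bar centre at crop (345,287), with corners about (297,225), (375,212), (393,350) and (315,362), so its long axis runs nearly along world y. The square's corners are about (220,108), (495,175), (425,445) and (155,380).

```bash
python3 - <<'E'
from h import *
w=load('w1')
P=lambda u,z: onz(w,np.array(u)/4+[190,64],z,True)[:,:2]*1000
for n,u,z in [('bar',[(297,225),(375,212),(393,350),(315,362)],.072),('sq',[(220,108),(495,175),(425,445),(155,380)],.024)]:
    p=P(u,z).astype(np.float32); print(n,p.round(1).tolist(),p.mean(0),cv2.minAreaRect(p))
for n,u,z in [('barc',[(345,287)],.072),('hexc',[(344,284)],.056),('rndc',[(337,276)],.04),('sqc',[(325,279)],.024)]: print(n,P(u,z))
for f,s in [('w1',dict())]: pass
E
```

```text
bar [[469.3999938964844, 15.5], [484.29998779296875, 18.0], [487.79998779296875, -8.800000190734863], [472.70001220703125, -11.199999809265137]] [478.52438     3.3458648] ((478.4727478027344, 3.379643440246582), (15.28687572479248, 27.388811111450195), 7.533625602722168)
sq [[450.20001220703125, 42.5], [512.7000122070312, 27.100000381469727], [497.20001220703125, -36.099998474121094], [434.20001220703125, -20.399999618530273]] [473.56244     3.2905936] ((473.57080078125, 3.3161888122558594), (65.02803802490234, 64.87930297851562), 75.99144744873047)
barc [[478.5176426    3.41408517]]
hexc [[478.30667614   3.17659672]]
rndc [[476.77482819   4.10864153]]
sqc [[473.92637707   2.70137224]]
```

Call:
move_arm --plan '[0,1.17,0,0,0,0.14,0,1.17,0,0,0,0.14,0,1.17,-1.0,0,0,0.14,0,1.17,-1.9,0,0,0.14,0,1.17,-2.34,0,0,0.14,0,1.17,-2.34,0,0,0.14,0,1.17,-2.34,0,0,0.14]' --grip 60

```text
time_s: 1.58
eef_pos: [0.4796, 0.0031, 0.0656]
eef_rot: [0.001, 0.656, 0.755, 0.0]
wrist_force: [0.3, -0.9, 0.3]
opening: 0.706
grasp_force: 0.0
```

```bash
python3 - <<'E'
from h import *
o=ctrl.get_obs();print(o['eef_pos'],o['q'])
a=snap('scene','s1');b=snap('side','si1')
A=cv2.resize(a['pixels'][150:250,230:345],(400,348))[:,:,::-1];B=cv2.resize(b['pixels'][160:260,215:330],(400,348))[:,:,::-1]
cv2.imwrite('pics/c4.png',np.hstack([A,B]))
E
```

```text
[0.47959791 0.00308248 0.06556363] [-2.41666462e-01  1.96515988e-01  1.96799770e+00 -1.10802657e-04
  9.74746199e-01 -3.81465585e-01]
```

View pics/c4.png

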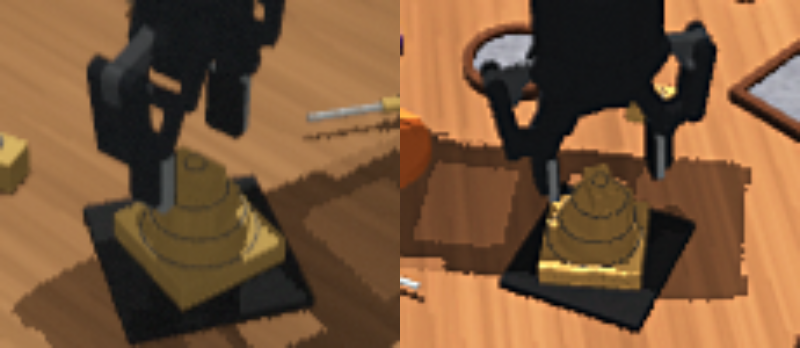

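The fingers straddle the bar and the pads clear the hex. Closing.

Call:
move_arm --plan '[0,0,-0.04,0,0,0,0,0,-0.04,0,0,0,0,0,-0.04,0,0,0,0,0,-0.04,0,0,0,0,0,-0.04,0,0,0,0,0,-0.04,0,0,0]' --grip 6

```text
time_s: 2.42
eef_pos: [0.4784, 0.0034, 0.0628]
eef_rot: [0.0, 0.656, 0.755, 0.0]
wrist_force: [-1.4, 0.3, 5.4]
opening: 0.168
grasp_force: 59.2
```

Call:
move_arm --plan '[0,0,0.6,0,0,0,0,0,1.6,0,0,0.0,0,-1.0,2.0,0,0,0.18,0.1,-2.0,2.0,0,0,0.36,0.13,-3.0,2.0,0,0,0.54,0.13,-4.23,2.0,0,0,0.72,0.13,-4.23,2.0,0,0,0.9,0.13,-4.23,2.0,0,0,1.08,0.13,-4.23,2.0,0,0,1.26,0.13,-4.23,2.0,0,0,1.45]'

```text
time_s: 3.68
eef_pos: [0.4842, -0.2079, 0.1618]
eef_rot: [-0.0, -0.011, 1.0, 0.0]
wrist_force: [-0.6, 0.2, -0.1]
opening: 0.164
grasp_force: 58.8
```

Call:
move_arm --plan '[0,0,0,0,0,0,0,0,0,0,0,0]'

```text
time_s: 3.92
eef_pos: [0.4844, -0.2079, 0.1621]
eef_rot: [-0.0, -0.007, 1.0, 0.0]
wrist_force: [0.3, -0.0, 0.6]
opening: 0.167
grasp_force: 58.8
```

```bash
python3 - <<'E'
from h import *
o=ctrl.get_obs();print(o['eef_pos'],R.from_quat(o['eef_rot'][[1,2,3,0]]).as_matrix()[:,1],o['grasp_force'])
a=snap('scene','s2');b=snap('side','si2');w=snap('wrist','w2')
A=cv2.resize(a['pixels'][110:230,150:270],(400,400))[:,:,::-1];B=cv2.resize(w['pixels'],(400,300))[:,:,::-1]
z=np.zeros((400,800,3),np.uint8);z[:,:400]=A;z[:300,400:]=B
cv2.imwrite('pics/c5.png',z)
for k,v in felt(w,True,dict(hex=(10,10)) ).items(): pass
E
```

```text
[ 0.48437544 -0.20785678  0.16206629] [-1.30670022e-02  9.99914595e-01  2.35191753e-04] 58.76825988292694
```

View pics/c5.png

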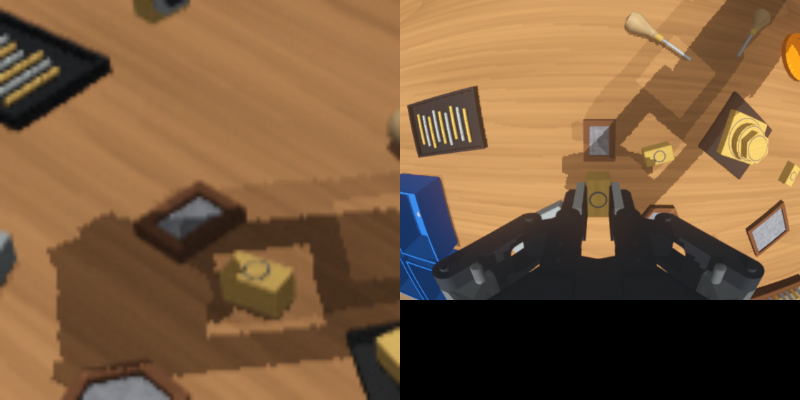

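The bar is held straight, with its face up (circle at wrist view (598,200)), and lines up with its nest. A loose oblong stands nearby, so I check that clearance and refine the nest centre.

```bash
python3 - <<'E'
from h import *
w=load('w2');P=lambda u,z:(onz(w,np.array(u),z,True)*1000).round(1)
print('circle of bar',P([(198*1.4,200*1.4)],.158)); print('loose',P([(257*1.4,155*1.4)],.016))
print('hexc',P([((753-400)*1.4,0)],0.056)[0]*0)
hs=cv2.cvtColor(w['pixels'],cv2.COLOR_RGB2HSV)
y,x=196,280
m=((hs[...,0]<25)&(hs[...,1]>60)).astype(np.uint8)
sub=hs[165:228,255:305]; g=(sub[...,1]<75); ys,xs=np.nonzero(g); 
q=np.c_[xs+255,ys+165]; print(len(q)); p=P(q,.006); print(p.min(0),p.max(0),np.percentile(p,[2,98],axis=0))
for f,uv in [('scene0',(227,193)),('wrist0',(218,286)),('side0',(293,273))]: print(f,onz(load(f),uv,.016,f[0]=='w'))
y=hs; m=cv2.inRange(hs,(18,90,90),(40,255,255)); n,l,s,c=cv2.connectedComponentsWithStats(m)
for i in range(1,n):
    if s[i,4]>60: print(s[i],c[i])
E
```

```text
circle of bar [[ 491.1 -208.5  158. ]]
loose [[ 501.1 -129.6   16. ]]
hexc [ 0. -0.  0.]
1142
[ 466.  -219.9    6. ] [ 505.4 -193.8    6. ] [[ 466.4 -219.8    6. ]
 [ 504.4 -194.4    6. ]]
scene0 [[ 0.49982321 -0.12627936  0.016     ]]
wrist0 [[ 0.49995914 -0.13079953  0.016     ]]
side0 [[ 0.50376014 -0.12714427  0.016     ]]
[317  17  52  42 813] [339.84747847  35.64944649]
[489  39  11  12  76] [494.52631579  43.94736842]
[540  63  20  49 641] [550.98595944  86.32605304]
[ 68 148  14  47 242] [ 74.47107438 171.07024793]
[ 87 152  14  48 256] [ 93.453125 175.234375]
[ 444  153   72   78 3865] [481.34747736 194.0080207 ]
[ 53 155  13  47 229] [ 58.930131   177.80786026]
[ 24 160  13  43 197] [ 29.47208122 181.01522843]
[ 39 163  13  45 213] [ 44.74178404 184.657277  ]
[ 338  198   46   36 1096] [360.6979927  215.28740876]
[531 226  29  36 605] [545.18677686 242.97024793]
[ 260  240   35   64 1568] [277.05038265 268.34183673]
[267 271  21  18 306] [276.96405229 279.48039216]
[546 404  14  16  82] [552.7195122  412.37804878]
```

Call:
move_arm --plan '[0.02,0.01,-1.0,0,0,0,0.02,0.01,-2.0,0,0,0,0.02,0.01,-2.6,0,0,0,0.02,0.01,-2.9,0,0,0,0.02,0.01,-2.9,0,0,0,0.02,0.01,-2.9,0,0,0]'

```text
time_s: 4.82
eef_pos: [0.4866, -0.2083, 0.0187]
eef_rot: [0.001, -0.008, 1.0, -0.001]
wrist_force: [0.9, -0.7, -0.8]
opening: 0.168
grasp_force: 58.8
```

Call:
move_arm --plan '[0,0,-0.06,0,0,0,0,0,-0.1,0,0,0,0,0,-0.1,0,0,0,0,0,-0.1,0,0,0]'

```text
time_s: 5.32
eef_pos: [0.486, -0.2078, 0.0128]
eef_rot: [0.0, -0.008, 1.0, -0.0]
wrist_force: [-0.5, -0.8, 4.4]
opening: 0.169
grasp_force: 59.3
```

Call:
move_arm --plan '[0,0,0,0,0,0,0,0,0,0,0,0,0,0,0,0,0,0,0,0,0.5,0,0,0,0,0,1.6,0,0,0,0,0,2.6,0,0,0,0,0,2.6,0,0,0]' --grip 32

```text
time_s: 6.2
eef_pos: [0.4882, -0.2094, 0.1469]
eef_rot: [0.004, -0.008, 1.0, -0.003]
wrist_force: [-0.4, -0.2, -0.8]
opening: 0.373
grasp_force: 0.0
```

Call:
move_arm --plan '[0.3,1.1,0.66,0,0,0,0.6,2.2,0.66,0,0,0,0.9,3.3,0.66,0,0,0,1.15,4.23,0.66,0,0,0,1.15,4.23,0.66,0,0,0,1.15,4.23,0.66,0,0,0]' --grip 70

```text
time_s: 6.95
eef_pos: [0.5423, 0.0038, 0.1742]
eef_rot: [-0.001, -0.009, 1.0, -0.0]
wrist_force: [0.6, -1.1, 0.5]
opening: 0.817
grasp_force: 0.0
```

```bash
cat >> h.py <<'E'
def proj(w,P):
    d=rot(w).T@(np.array(P)-w['origin']); s=np.hypot(d[0],d[1]); return d[:2]/s*np.arctan2(s,d[2])*w['fx']+[w['cx'],w['cy']]
E
python3 - <<'E'
from h import *
w=snap('wrist','w3'); s=snap('scene','s3'); print(ctrl.get_obs()['eef_pos'])
u=proj(w,(.478,.004,.05)); x0,y0=int(u[0])-50,max(0,int(u[1])-50); print(x0,y0)
A=cv2.resize(w['pixels'][y0:y0+110,x0:x0+100],(500,550),interpolation=cv2.INTER_CUBIC)[:,:,::-1]
B=cv2.resize(s['pixels'][150:260,160:220],(300,550),interpolation=cv2.INTER_CUBIC)[:,:,::-1]
cv2.imwrite('pics/c6.png',np.hstack([A,B]))
E
```

```text
[0.54257214 0.00288916 0.17470053]
229 78
```

View pics/c6.png

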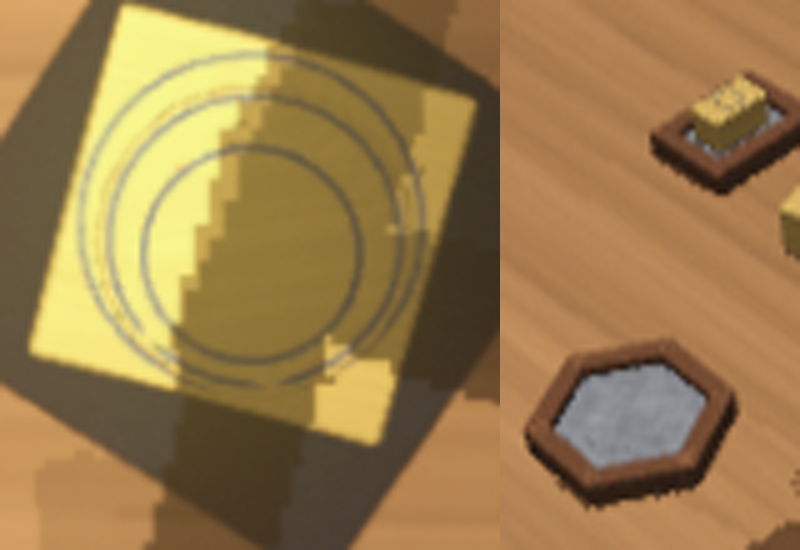

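The bar sits flat in its nest (right half). Pile circles in the left crop are hex (252,254), round (254,239) and square (251,218). From the earlier crops, hex corners lie at about 68°, so the flat normals are at about 38°, 98° and -22°.

```bash
python3 - <<'E'
from h import *
w=load('w3')
for u,z in [((252,254),.056),((254,239),.04),((252,221),.024)]: print(onz(w,(229+u[0]/5,78+u[1]/5),z,True)*1000)
print(onz(w,[(229+a/5,78+b/5) for a,b in [(122,5),(475,100),(380,445),(30,352)]],.024,True)*1000)
o=ctrl.get_obs(); print(o['eef_pos'])
h=cv2.cvtColor(load('side0')['pixels'],cv2.COLOR_RGB2GRAY)
for f in('scene0','side0','wrist0'):
    c=load(f); 
    hs=cv2.cvtColor(c['pixels'],cv2.COLOR_RGB2HSV)
E
```

```text
[[477.88072732   3.95580073  56.        ]]
[[475.82722806   4.38805415  40.        ]]
[[472.95269248   4.13283494  24.        ]]
[[434.13365416 -19.50749781  24.        ]
 [449.75307513  43.36252168  24.        ]
 [513.05284694  28.1610059   24.        ]
 [496.9712943  -35.46242546  24.        ]]
[0.54257214 0.00288916 0.17470053]
```

Call:
move_arm --plan '[-0.6,0,0,0,0,0.06,-1.29,0.01,0,0,0,0.125,-1.29,0.01,0,0,0,0.125,-1.29,0.01,-1.0,0,0,0.125,-1.29,0.01,-1.9,0,0,0.125,-1.29,0.01,-2.4,0,0,0.125,-1.29,0.01,-2.56,0,0,0.125,-1.29,0.01,-2.56,0,0,0.125,-1.29,0.01,-2.56,0,0,0.125]'

```text
time_s: 8.18
eef_pos: [0.4798, 0.004, 0.0485]
eef_rot: [0.001, -0.071, 0.998, -0.0]
wrist_force: [1.0, 0.2, 0.2]
opening: 0.822
grasp_force: 0.0
```

Call:
move_arm --plan '[0,0,0,0,0,0,0,0,0,0,0,0,0,0,0,0,0,0,0,0,0,0,0,0,0,0,0,0,0,0]' --grip 28

```text
time_s: 8.8
eef_pos: [0.4792, 0.0044, 0.0486]
eef_rot: [0.001, -0.071, 0.997, -0.0]
wrist_force: [-1.7, -0.1, 8.4]
opening: 0.42
grasp_force: 59.4
```

Call:
move_arm --plan '[0,0,0.5,0,0,0,0,0,1.4,0,0,0.0,0.6,-0.5,2.0,0,0,0.1,1.4,-1.2,2.0,0,0,0.2,2.2,-1.8,2.0,0,0,0.3,2.82,-2.31,2.0,0,0,0.35,2.82,-2.31,2.0,0,0,0.35,2.82,-2.31,2.0,0,0,0.35]'

```text
time_s: 9.8
eef_pos: [0.6186, -0.1104, 0.1466]
eef_rot: [-0.001, -0.243, 0.97, 0.001]
wrist_force: [0.2, 0.5, -1.5]
opening: 0.424
grasp_force: 60.9
```

```bash
python3 - <<'E'
from h import *
w=snap('wrist','w4'); o=ctrl.get_obs(); print(o['eef_pos'],R.from_quat(o['eef_rot'][[1,2,3,0]]).as_matrix()[:,1])
print(w['origin'],proj(w,(.619,-.111,.006)),proj(w,(.619,-.111,o['eef_pos'][2]+.008)))
cv2.imwrite('pics/c7.png',w['pixels'][:,:,::-1])
E
```

```text
[ 0.61845597 -0.11008576  0.14680971] [-0.47213105  0.88152725  0.00140709]
[ 0.55450502 -0.14598351  0.28878106] [276.66456059 200.67461486] [277.14319643 281.05567784]
```

View pics/c7.png

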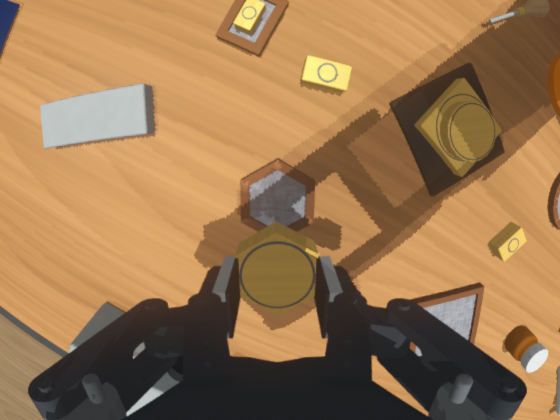

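The hex die is held face up at (277,272), and its flats line up with the nest walls at (277,199). Lowering it.

Call:
move_arm --plan '[0.05,0.01,-0.8,0,0,0,0.05,0.01,-1.7,0,0,0,0.05,0.01,-2.3,0,0,0,0.05,0.01,-2.55,0,0,0,0.05,0.01,-2.64,0,0,0,0.05,0.01,-2.64,0,0,0,0.05,0.01,-2.64,0,0,0]'

```text
time_s: 10.72
eef_pos: [0.623, -0.1108, 0.0168]
eef_rot: [0.001, -0.243, 0.97, -0.001]
wrist_force: [-1.6, 1.2, -1.4]
opening: 0.416
grasp_force: 60.9
```

Call:
move_arm --plan '[0,0,-0.02,0,0,0,0,0,-0.04,0,0,0,0,0,-0.04,0,0,0]'

```text
time_s: 11.1
eef_pos: [0.6226, -0.1107, 0.0146]
eef_rot: [0.0, -0.243, 0.97, -0.0]
wrist_force: [-3.2, 1.0, 6.2]
opening: 0.419
grasp_force: 61.7
```

Call:
move_arm --plan '[0,0,0,0,0,0,0,0,0,0,0,0,0,0,0,0,0,0,0,0,0.6,0,0,0,0,0,1.8,0,0,0,-0.5,0.9,3.0,0,0,0,-1.0,1.8,3.2,0,0,0,-1.75,2.9,3.2,0,0,0,-1.75,2.9,3.2,0,0,0,-1.75,2.9,3.2,0,0,0]' --grip 60

```text
time_s: 12.35
eef_pos: [0.5347, 0.0347, 0.1735]
eef_rot: [0.0, -0.244, 0.97, -0.0]
wrist_force: [0.1, 0.1, -0.0]
opening: 0.702
grasp_force: 0.0
```

```bash
python3 - <<'E'
from h import *
w=snap('wrist','w5'); s=snap('scene','s5');si=snap('side','si5'); print(ctrl.get_obs()['eef_pos'])
u=proj(w,(.476,.004,.04)); x0,y0=max(0,int(u[0])-60),max(0,int(u[1])-60); print(x0,y0)
A=cv2.resize(w['pixels'][y0:y0+120,x0:x0+120],(480,480),interpolation=cv2.INTER_CUBIC)[:,:,::-1]
B=cv2.resize(s['pixels'][190:270,150:230],(320,320),interpolation=cv2.INTER_CUBIC)[:,:,::-1]
z=np.zeros((480,800,3),np.uint8);z[:,:480]=A;z[:320,480:]=B
cv2.imwrite('pics/c8.png',z)
w0=load('wrist0'); print(onz(w0,[(82,88),(75,5),(240,61)],.005,True))
print(onz(load('scene0'),[(387,213),(453,240)],.005))
E
```

```text
[0.53533308 0.03331493 0.17315524]
218 66
[[0.32949455 0.12605285 0.005     ]
 [0.31262031 0.24349492 0.005     ]
 [0.53334782 0.13868444 0.005     ]]
[[0.32604748 0.12895703 0.005     ]
 [0.30643208 0.25189552 0.005     ]]
```

View pics/c8.png

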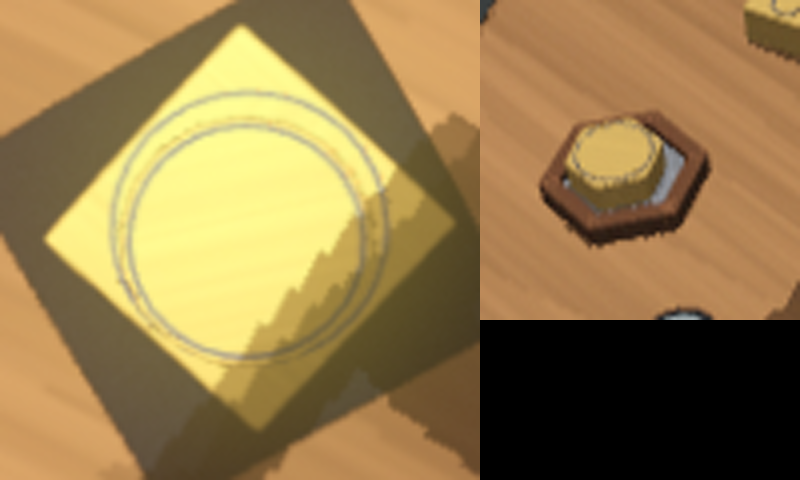

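```bash
python3 - <<'E'
from h import *
w=load('w5');P=lambda u,z:onz(w,np.array(u)/4+[218,66],z,True)*1000
print('hex',onz(load('s5'),(183.75,227.5),.022)*1000)
print('round',P([(248,241)],.04)); q=P([(242,25),(455,220),(262,432),(44,238)],.024);print(q,q.mean(0))
E
```

```text
hex [[ 619.79493588 -110.12862493   22.        ]]
round [[475.57505933   4.88871641  40.        ]]
[[433.63771789 -19.01346894  24.        ]
 [449.16468045  43.33892047  24.        ]
 [512.4990153   28.59002922  24.        ]
 [496.33066057 -35.43117108  24.        ]] [472.90801855   4.37107742  24.        ]
```

The hex is flat and centred in its nest. The round die's circle is at crop (248,241). Picking it up.

Call:
move_arm --plan '[-0.6,-0.3,0,0,0,0,-1.18,-0.59,0,0,0,0,-1.18,-0.59,0,0,0,0,-1.18,-0.59,-1.0,0,0,0,-1.18,-0.59,-2.0,0,0,0,-1.18,-0.59,-2.6,0,0,0,-1.18,-0.59,-2.91,0,0,0,-1.18,-0.59,-2.91,0,0,0,-1.18,-0.59,-2.91,0,0,0]' --grip 80

```text
time_s: 13.62
eef_pos: [0.4769, 0.0046, 0.0289]
eef_rot: [0.001, -0.243, 0.97, -0.001]
wrist_force: [0.4, 0.4, -0.6]
opening: 0.937
grasp_force: 0.0
```

Call:
move_arm --plan '[0,0,0,0,0,0,0,0,0,0,0,0,0,0,0,0,0,0,0,0,0,0,0,0,0,0,0,0,0,0]' --grip 42

```text
time_s: 14.25
eef_pos: [0.4765, 0.0049, 0.0295]
eef_rot: [0.001, -0.243, 0.97, -0.0]
wrist_force: [-2.9, 1.6, 9.1]
opening: 0.599
grasp_force: 60.5
```

Call:
move_arm --plan '[0,0,0.4,0,0,0,0,0,1.2,0,0,0,0,0.6,2.0,0,0,0,-0.2,1.5,2.4,0,0,0,-0.4,2.4,2.4,0,0,0,-0.6,3.3,2.4,0,0,0,-0.74,4.14,2.4,0,0,0,-0.74,4.14,2.4,0,0,0,-0.74,4.14,2.4,0,0,0]'

```text
time_s: 15.38
eef_pos: [0.4382, 0.2117, 0.1477]
eef_rot: [-0.0, -0.244, 0.97, -0.0]
wrist_force: [0.4, -0.4, -3.3]
opening: 0.596
grasp_force: 64.0
```

```bash
python3 - <<'E'
from h import *
w=snap('wrist','w6'); o=ctrl.get_obs(); print(o['eef_pos'],o['grasp_force'])
print(proj(w,(.439,.212,.006)),proj(w,(.439,.212,o['eef_pos'][2]+.0105)))
cv2.imwrite('pics/c9.png',w['pixels'][:,:,::-1])
E
```

```text
[0.43845537 0.21133902 0.14772178] 63.972941637039185
[277.64770269 201.03867248] [278.42647845 284.82315408]
```

View pics/c9.png

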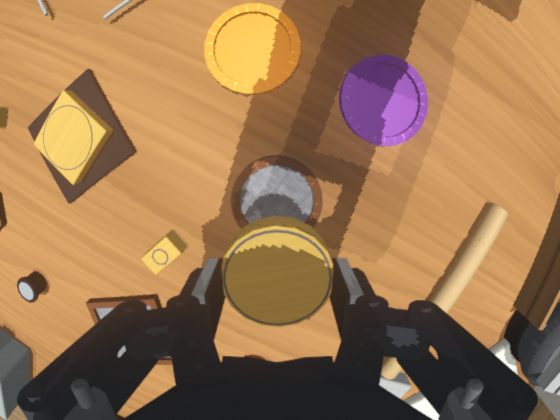

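The round die is held face up at (277,277), over the felt nest centred at about (277,199). The orange and purple discs are well clear. Lowering it.

Call:
move_arm --plan '[0.03,0.01,-0.8,0,0,0,0.03,0.01,-1.7,0,0,0,0.03,0.01,-2.3,0,0,0,0.03,0.01,-2.6,0,0,0,0.03,0.01,-2.68,0,0,0,0.03,0.01,-2.7,0,0,0,0.03,0.01,-2.7,0,0,0]'

```text
time_s: 16.3
eef_pos: [0.4411, 0.2127, 0.0139]
eef_rot: [0.001, -0.243, 0.97, -0.0]
wrist_force: [-0.3, 0.1, -3.5]
opening: 0.595
grasp_force: 64.0
```

Call:
move_arm --plan '[0,0,-0.02,0,0,0,0,0,-0.04,0,0,0,0,0,-0.05,0,0,0,0,0,-0.05,0,0,0]'

```text
time_s: 16.8
eef_pos: [0.4405, 0.2127, 0.0115]
eef_rot: [0.0, -0.244, 0.97, -0.0]
wrist_force: [-3.9, -1.8, 10.0]
opening: 0.59
grasp_force: 65.5
```

Call:
move_arm --plan '[0,0,0,0,0,0,0,0,0,0,0,0,0,0,0,0,0,0,0,0,0.6,0,0,0,0,0,1.8,0,0,0,0.5,-0.9,3.0,0,0,-0.15,0.9,-1.9,3.2,0,0,-0.33,1.3,-2.8,3.2,0,0,-0.5,1.7,-3.7,3.2,0,0,-0.65,2.05,-4.52,3.2,0,0,-0.733]' --grip 80

```text
time_s: 18.05
eef_pos: [0.5431, -0.0153, 0.1704]
eef_rot: [0.0, 0.122, 0.992, -0.0]
wrist_force: [0.5, 0.5, 0.2]
opening: 0.935
grasp_force: 0.0
```

Call:
move_arm --plan '[0,0,0,0,0,0,0,0,0,0,0,0]' --grip 85

```text
time_s: 18.3
eef_pos: [0.542, -0.0131, 0.1699]
eef_rot: [-0.001, 0.12, 0.993, 0.0]
wrist_force: [-0.6, 0.3, -1.0]
opening: 0.994
grasp_force: 0.0
```

```bash
python3 - <<'E'
from h import *
w=snap('wrist','w7'); s=snap('scene','s7'); o=ctrl.get_obs();print(o['eef_pos'],R.from_quat(o['eef_rot'][[1,2,3,0]]).as_matrix()[:,1])
u=proj(w,(.473,.004,.024)); x0,y0=max(0,int(u[0])-60),max(0,int(u[1])-60); print(x0,y0)
A=cv2.resize(w['pixels'][y0:y0+120,x0:x0+120],(480,480),interpolation=cv2.INTER_CUBIC)[:,:,::-1]
B=cv2.resize(s['pixels'][230:310,355:435],(320,320),interpolation=cv2.INTER_CUBIC)[:,:,::-1]
z=np.zeros((480,800,3),np.uint8);z[:,:480]=A;z[:320,480:]=B
cv2.imwrite('pics/c10.png',z)
print('bottle',onz(load('scene0'),[(368,390)],0))
m=cv2.inRange(cv2.cvtColor(w['pixels'],cv2.COLOR_RGB2HSV)[y0:y0+120,x0:x0+120],(18,90,80),(40,255,255))
ct=max(cv2.findContours(m,0,2)[0],key=cv2.contourArea)[:,0]+[x0,y0]
print(cv2.minAreaRect((onz(w,ct,.024,True)[:,:2]*1000).astype(np.float32)))
E
```

```text
[ 0.54194692 -0.01231056  0.17002887] [2.37291295e-01 9.71438501e-01 2.81827097e-04]
217 60
bottle [[0.63321501 0.29060221 0.        ]]
((467.2577209472656, -1.635498046875), (79.13216400146484, 79.32556915283203), 76.6788330078125)
```

View pics/c10.png

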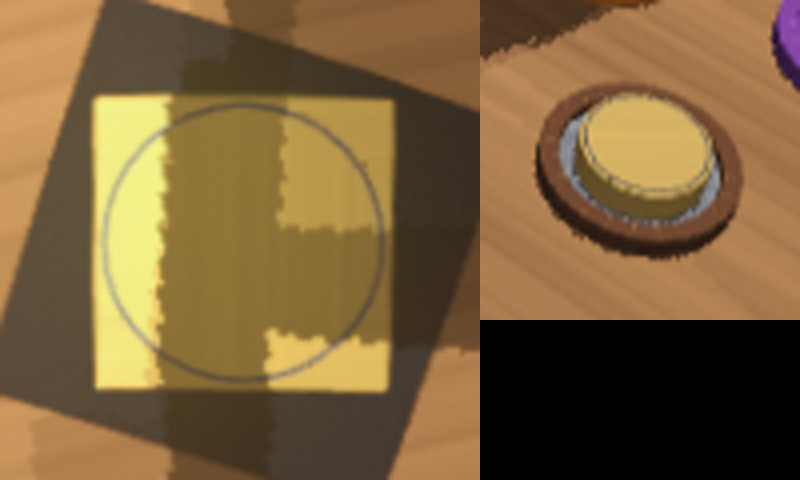

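The round die lies flat in its nest. The square die's sides line up with the gripper, with its circle centred at crop (243,242).

```bash
python3 - <<'E'
from h import *
w=load('w7');q=onz(w,np.array([(243,242),(93,96),(395,99),(388,391),(95,391)])/4+[217,60],.024,True)*1000
print(q,q[1:].mean(0))
E
```

```text
[[473.38347592   3.9373141   24.        ]
 [433.62823222 -19.93721892  24.        ]
 [449.90715243  43.81216788  24.        ]
 [513.10361169  27.49093002  24.        ]
 [497.52622323 -35.93864887  24.        ]] [473.54130489   3.85680753  24.        ]
```

Call:
move_arm --plan '[-0.7,0.17,0,0,0,0,-1.37,0.33,0,0,0,0,-1.37,0.33,0,0,0,0,-1.37,0.33,-1.0,0,0,0,-1.37,0.33,-2.0,0,0,0,-1.37,0.33,-2.6,0,0,0,-1.37,0.33,-3.0,0,0,0,-1.37,0.33,-3.16,0,0,0,-1.37,0.33,-3.16,0,0,0,-1.37,0.33,-3.16,0,0,0]'

```text
time_s: 19.65
eef_pos: [0.475, 0.0029, 0.0132]
eef_rot: [0.001, 0.12, 0.993, -0.0]
wrist_force: [-0.3, -0.0, -1.1]
opening: 0.993
grasp_force: 0.0
```

Call:
move_arm --plan '[0,0,0,0,0,0,0,0,0,0,0,0,0,0,0,0,0,0,0,0,0,0,0,0,0,0,0,0,0,0]' --grip 54

```text
time_s: 20.27
eef_pos: [0.4749, 0.003, 0.0139]
eef_rot: [0.001, 0.12, 0.993, 0.0]
wrist_force: [-3.0, 1.1, 10.8]
opening: 0.745
grasp_force: 62.7
```

Call:
move_arm --plan '[0,0,0.3,0,0,0,0,0,1.0,0,0,0,0.3,0.2,1.8,0,0,-0.1,0.9,0.7,2.3,0,0,-0.25,1.6,1.2,2.3,0,0,-0.4,2.3,1.7,2.3,0,0,-0.55,3.0,2.2,2.3,0,0,-0.68,3.7,2.69,2.3,0,0,-0.68,3.7,2.69,2.3,0,0,-0.68,3.7,2.69,2.3,0,0,-0.68]'

```text
time_s: 21.52
eef_pos: [0.6578, 0.1374, 0.1265]
eef_rot: [-0.001, 0.444, 0.896, -0.001]
wrist_force: [-0.9, -0.2, -4.9]
opening: 0.743
grasp_force: 69.0
```

```bash
python3 - <<'E'
from h import *
w=snap('wrist','w8'); o=ctrl.get_obs(); print(o['eef_pos'],o['grasp_force'])
print(proj(w,(.659,.1373,.006)),proj(w,(.659,.1373,o['eef_pos'][2]+.010)))
cv2.imwrite('pics/c11.png',w['pixels'][:,:,::-1])
E
```

```text
[0.65776672 0.13708554 0.12672937] 69.03549313545227
[278.58502601 206.70119478] [279.55879083 282.8181974 ]
```

View pics/c11.png

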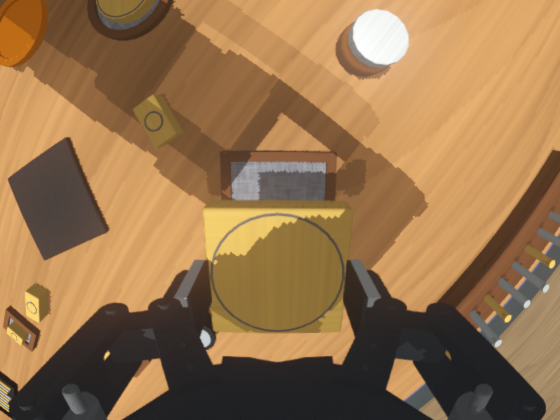

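The square die is held face up, and its sides are parallel to the nest, whose rim spans columns 221–336. The bottle at (373,45) is clear. Lowering it.

Call:
move_arm --plan '[0.03,0.01,-0.8,0,0,0,0.03,0.01,-1.5,0,0,0,0.03,0.01,-2.0,0,0,0,0.03,0.01,-2.2,0,0,0,0.03,0.01,-2.25,0,0,0,0.03,0.01,-2.25,0,0,0,0.03,0.01,-2.25,0,0,0]'

```text
time_s: 22.45
eef_pos: [0.6615, 0.138, 0.0163]
eef_rot: [0.001, 0.445, 0.896, 0.001]
wrist_force: [-0.4, 0.3, -5.1]
opening: 0.744
grasp_force: 69.0
```

Call:
move_arm --plan '[-0.02,0,-0.04,0,0,0,-0.02,0,-0.07,0,0,0,-0.02,0,-0.09,0,0,0,-0.02,0,-0.09,0,0,0]'

```text
time_s: 22.95
eef_pos: [0.6597, 0.1381, 0.0121]
eef_rot: [0.0, 0.444, 0.896, -0.0]
wrist_force: [-6.2, -1.1, 7.3]
opening: 0.736
grasp_force: 70.7
```

Contact with the felt. Release and rise.

Call:
move_arm --plan '[0,0,0,0,0,0,0,0,0,0,0,0,0,0,0,0,0,0,0,0,0,0,0,0,0,0,0.5,0,0,0,0,0,1.6,0,0,0,0,-0.8,2.8,0,0,0,-1.0,-2.0,3.6,0,0,0,-1.0,-2.0,3.6,0,0,0,-1.0,-2.0,3.6,0,0,0]' --grip 85

```text
time_s: 24.2
eef_pos: [0.6099, 0.0364, 0.1924]
eef_rot: [0.002, 0.446, 0.895, 0.0]
wrist_force: [0.1, -0.3, 0.8]
opening: 0.993
grasp_force: 0.0
```

```bash
python3 - <<'E'
from h import *
s=snap('scene','s9'); print(ctrl.get_obs()['eef_pos'])
p=s['pixels']; c=lambda a,b:cv2.resize(p[b:b+100,a:a+100],(400,300),interpolation=cv2.INTER_CUBIC)[:,:,::-1]
cv2.imwrite('pics/c12.png',np.vstack([np.hstack([c(222,280),c(345,220)]),np.hstack([c(140,185),c(157,125)])]))
E
```

```text
[0.60983474 0.03740861 0.19119376]
```

View pics/c12.png

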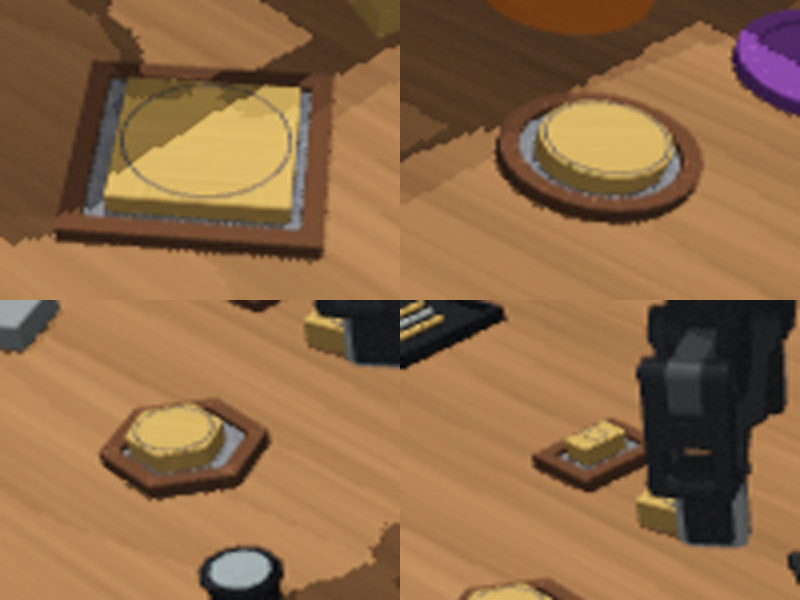

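All four dies lie flat inside their rims with circles up: square (205,140), round (607,140), hex (175,430) and bar (597,437). The gripper is clear.

```bash
python3 -c "
from bench import ctrl
print(ctrl.hand_in())"
```

```text
the job is handed in; nothing more can be done
None
```

All four dies were put away from the top of the pile down and lie flat in their own nests, circles up and let go, in the last pictures; I handed the job in at about 24 s and got no verdict back.

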